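# Check in the key cylinder at the top of its ramp

## Task

Check in the nickel key cylinder: with your fingertips behind it, push it slowly up the wooden ramp in the slide tray until it rests against the grey stop at the top, and finish while still holding it there with the fingers so that it cannot roll back. Do not grip or lift the cylinder, stay with it all the time it is on the slope and do not let it run away, and leave the padlock, wristband and fob where they lie.

Things in the scene. Friction and masses are not known exactly. Their poses are not given: they have to be found in the camera images.
- cylinder: Nickel key cylinder lying across the lane, free to roll, 40 mm in diameter and 80 mm long, about 0.3 kg, polished and slippery; it can bind if pushed from above its middle, so keep the fingertips below mid-height. Origin at its centre; y is its long axis; x and z turn as it rolls. It starts on the level landing, centre 20 to 60 mm from the foot.
- ramp: Wooden ramp in the slide tray, fixed, rising at 8 degrees, generally away from the robot. Origin on its surface at the foot, mid-width, 10 mm above the counter; x points up the slope, y across the lane, z square off the surface. It runs 170 mm up to the stop, where the cylinder's centre lies at x = 150, z = 20 mm. Rails 10 mm high, 88 mm apart, flank it.
- tray: The slide tray, 330 x 310 mm, fixed to the counter. Origin on the counter under the foot of the ramp, x level along the lane away from the robot, z up. Before the foot a level landing 10 mm above the counter, with the same rails, reaches back 124 mm to a 4 mm lip. A side well with 26 mm outer walls lies on either side of the lane.
- stop: Grey stop plate with a blue reader pad, fixed across the top of the ramp. Origin at the middle of the foot of the face that meets the cylinder, 170 mm up the ramp; axes as the ramp's; it stands 26 mm off the ramp surface. About 30 mm behind it is the plywood front of the tray's recess, its top 72 mm above the counter.
- padlock: Bystander: small black padlock lying flat, 57 x 42 x 18 mm, loose in one of the tray's side wells (well floor 10 mm above the counter, outer walls 26 mm). Origin at its underside.
- wristband: Bystander: green moulded wristband ring, 66 mm outside diameter, 14 mm high, loose in a side well. Origin at the centre of its underside.
- fob: Bystander: orange teardrop key fob, 48 x 32 x 8 mm, loose in a side well. Origin at its underside.
Things that resemble listed ones, but are neither listed nor needed, are in the scene too. Of the things like the cylinder, leave any that is orange or turquoise; of the rest the smaller one is meant.

How it is judged:
On the way, in this order (a step that is already met when the one before it is completed fails the run):
1. the cylinder is being pushed by the fingers past the middle of the ramp, rolling on the ramp (x of cylinder in the frame of ramp between 0.07 and 0.13 m and z of cylinder in the frame of ramp below 0.025 m and contact force between the fingers and cylinder above 0.02 N).
2. the cylinder, pushed by the fingers, touches the stop (x of cylinder in the frame of ramp above 0.146 m and contact force between cylinder and stop above 0.1 N and contact force between the fingers and cylinder above 0.02 N).
At the end, for the whole second after the job is handed in: The cylinder lies on the ramp within 4 mm of the stop, square across the lane (0.08 rad), at rest, held there by the fingers (contact over 0.05 N); padlock, wristband and fob are within 20 mm of where they started (x of cylinder in the frame of ramp above 0.146 m and z of cylinder in the frame of ramp between 0.015 and 0.025 m and angle between the y axis of cylinder and the y axis of ramp, either way round below 0.08 rad and linear speed of cylinder below 0.02 m/s and contact force between the fingers and cylinder above 0.05 N and distance of each of padlock, wristband, fob from where it was at the start of the episode below 0.02 m); the arm keeps its last pose, push and grip.
It fails at once if the cylinder is lifted (more than 7 mm off the ramp, or 12 mm off the landing) ((x of cylinder in the frame of ramp above 0 m and z of cylinder in the frame of ramp above 0.027 m) or (x of cylinder in the frame of ramp below 0 m and height (world z) of cylinder above 0.042 m)).
It fails at once if the cylinder is taken between the fingers (horizontal distance between the grasp point and cylinder below 0.013 m and distance between the grasp point and cylinder below 0.026 m).
It fails at once if the cylinder runs away (faster than 0.35 m/s) (linear speed of cylinder above 0.35 m/s).
It fails at once if the cylinder is left alone on the slope (more than 30 mm up it with the fingers more than 100 mm away) (x of cylinder in the frame of ramp above 0.03 m and distance between the grasp point and cylinder above 0.1 m).
It fails at once if the padlock, wristband or fob is moved by more than 20 mm (distance of any of padlock, wristband, fob from where it was at the start of the episode above 0.02 m).
It also fails if it takes over 48 s, if anything falls off the work surface, if the arm or the gripper's body presses on something with over 40 N, if the wrist force passes 120 N, or if a joint passes its speed limit or range.

## Robot

A 6-joint arm with a two-finger parallel gripper is mounted at the origin on the work surface. World frame = base frame: x ahead of the robot, y to its left, z up, the work surface at z = 0. Lengths are in m, angles in rad, forces in N, time in s.
With the tool pointing down it reaches from about 0.3 to 0.95 m from the base axis. Payload 3.1 kg.
Tool frame: the origin (TCP) lies on the centre line of the jaws, within the pads' length; the fingertips stand 8 mm ahead of it and the grasp point (between the pads) lies 11 mm behind it (arm.nose_length is the distance from the TCP to the fingertips, in m); z points along the fingers, y is the line along which they close (so a half turn about z gives the same grasp; the last joint's range is limited). The gripper opens to 85 mm and grips with 20 to 120 N. Pads are 22 mm wide; open, the fingers measure 114 mm over their backs; the gripper's body (76 mm by 85 mm) begins 54 mm behind the grasp point. The pads swing forward as they close: fully open they stand 13 mm farther back than shut.
Start: joints at [-1.355, 0.308, 1.634, -0, 1.2, -0.07], TCP at [0.176, -0.6, 0.239] pointing down, gripper open.
Joint ranges: [-3.06, 3.06], [-0.79, 1.96], [0.05, 2.63], [-1.19, 4.34], [0.05, 2.64], [-2.94, 2.94]. Speed limits (rad/s): [2.79, 2.79, 3.14, 3.14, 3.14, 3.14].

## Interface

Orientations are given as a unit quaternion [x, y, z, w].
In Python, from plant import arm, imaging, ticket gives the robot as it stands.
- The arm moves only by the tool servo_tool, never from a script. Its argument "rows" is a list of rows, each a list of 6 numbers: the shift along the tool's x, y, z as a fraction of full scale, then the turn, a rotation vector about the tool's x, y, z as a fraction of full scale. A call has 1 to 20 rows; each row shifts and turns the commanded pose from where the row before left it, along the tool's axes as they then stand; what a row does not reach is not made up. Full scale, the value 1, is 0.4 m for a shift and pi rad for a turn. A row lasts 1/12 s, in which the tool goes at most 41.7 mm and 7.16 degrees, less where a joint would pass 70% of its speed; a pose out of reach is approached as far as the arm can. A call with a number of a shift or a turn outside -1 to 1 is refused whole. A call with a gripper value outside its range is refused whole. "hand" is the opening, from 0 (shut) to 1 (fully open), set as the call begins (left out, the last holds). The fingers move at their own pace and stop on an object; "grip_force" is the grip in N (left out, the last holds). Time passes only in rows, so rows that do not move let the fingers close. It gives the time, the measured TCP pose, the force, the opening and the grip force at its end, in the units of the state.
- arm.read_state(): the state, without advancing time (a new reading comes with each control period).
- imaging.snapshot(name): name is "scene" or "top"; returns the picture (420x560x3 uint8, blue, green, red); there is no depth.
- imaging.camera_params(name): a dict with "vertical_fov" (degrees; the focal length in pixels is half the picture's height over the tangent of half this angle, whatever the lens; pixels are square), "cx", "cy" (the principal point, pixels), "R" (3x3) and "t" (3): a world point X has camera coordinates R X + t. Camera axes: x right, y down, z forward; pixel columns grow to the right and rows downward; lengths in m; the calibration is good to about 2 mm. A picture is of the moment at which its call begins. camera_params takes no time and is no camera call.
- ticket.hand_in(): hands the job in; it is judged then, once.
The state is a dict: "clock": time; "qpos": joint angles; "joint_vel": joint speeds; "joint_efforts": joint torques, N m; "ee_pos": TCP position; "tool_rot": TCP orientation; "wrist_force": force on the tool from outside, world axes, zero at the start; "torque": the same for the moment, N m; "finger_gap": finger opening in m; "grip_force": force on a finger pad.
Only numpy, scipy, OpenCV 4.12 (cv2) and the standard library are available. Lean on these libraries where they do the work, as an engineer would, in place of code of your own. Each camera call takes 0.05 s, during which the arm holds its last target. There are 200 camera calls.

## Working session

There is one attempt and no reset: what is moved stays moved. The work goes in short steps, Python scripts to look and compute and a tool call to move; the robot and the scene stay as the last step left them, time stands still between calls to the robot, and variables do not carry over. Pictures are saved under pics/ and viewed, at most 10 in all, crops included, and the job is handed in when it is done.

Besides the shell and the picture viewer there is one more tool, called after "Emit:" in YAML: its name, and indented under it one key for each argument. servo_tool: Moves the arm, as the interface text tells. Shift numbers are shares of 0.4 m and turn numbers shares of pi rad, none past 1 either way. Its arguments: {"type":"object","properties":{"rows":{"type":"array","items":{"type":"array","items":{"type":"number","minimum":-1,"maximum":1}}},"hand":{"type":"number"},"grip_force":{"type":"number"}},"required":["rows"]}

```bash
ls && mkdir -p pics
python3 - <<'E'
from plant import arm, imaging, ticket
import cv2,numpy as np
for n in("scene","top"):
    cv2.imwrite(f"pics/{n}0.png",imaging.snapshot(n)); print(n,imaging.camera_params(n))
s=arm.read_state();print(s['clock'],s['ee_pos'],s['tool_rot'],s['finger_gap'],arm.nose_length)
E
```

```text
pics
scene {'vertical_fov': 56.35589863363886, 'cx': 284.76557417833794, 'cy': 208.55308820097562, 'R': array([[ 0.81036481,  0.5855343 , -0.02141149],
       [ 0.32710942, -0.48242475, -0.8125674 ],
       [-0.48611552,  0.65147213, -0.58247383]]), 't': array([-0.43004689, -0.06413925,  1.01562297])}
top {'vertical_fov': 54.837306522329634, 'cx': 282.1117181348089, 'cy': 206.9945645961744, 'R': array([[ 0.02025326, -0.99916919,  0.03536561],
       [-0.99658361, -0.0230084 , -0.07932039],
       [ 0.08006819, -0.03363829, -0.99622164]]), 't': array([0.03624747, 0.48087485, 0.72440204])}
0.1 [ 0.17599862 -0.59891571  0.23811442] [ 9.89807471e-01  1.42407722e-01 -8.04985990e-05 -1.09751970e-03] 0.08549656626518738 0.008
```

View pics/scene0.png

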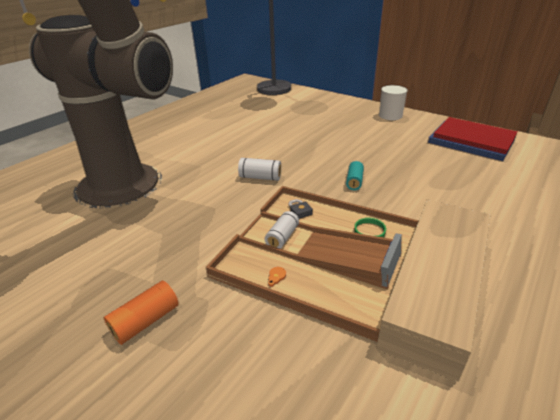

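View pics/top0.png

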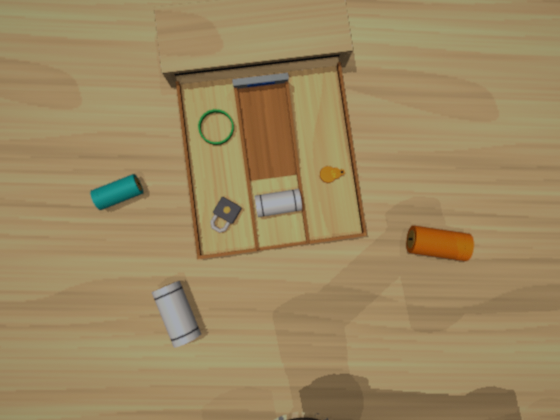

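The top view shows the nickel cylinder in the lane at (278,203), the foot at about (273,178) and the stop at (262,82). The padlock is at (226,213), the wristband at (216,127) and the fob at (331,174). The scene view has the cylinder at (283,229). Next I'll measure.

```bash
cat > h.py <<'E'
from plant import arm, imaging, ticket
import cv2,numpy as np
P={n:imaging.camera_params(n) for n in("scene","top")}
def ray(n,p):
    c=P[n];f=210/np.tan(np.radians(c['vertical_fov']/2))
    d=c['R'].T@np.array([(p[0]-c['cx'])/f,(p[1]-c['cy'])/f,1]);return -c['R'].T@c['t'],d
def plane(n,p,z):
    o,d=ray(n,p);return o+d*(z-o[2])/d[2]
def tri(a,b):
    o1,d1=ray("scene",a);o2,d2=ray("top",b)
    s=np.linalg.lstsq(np.c_[d1,-d2],o2-o1,rcond=None)[0]
    A,B=o1+s[0]*d1,o2+s[1]*d2;return (A+B)/2,np.linalg.norm(A-B)
def proj(n,X):
    c=P[n];f=210/np.tan(np.radians(c['vertical_fov']/2));q=c['R']@X+c['t'];return f*q[0]/q[2]+c['cx'],f*q[1]/q[2]+c['cy']
def blob(img,near,smax=70,vmin=110):
    h=cv2.cvtColor(img,cv2.COLOR_BGR2HSV);m=((h[...,1]<smax)&(h[...,2]>vmin)).astype('u1')if 0 else ((h[...,1]<smax)&(h[...,2]>vmin)).astype(np.uint8)
    m=cv2.morphologyEx(m,cv2.MORPH_CLOSE,np.ones((5,5),np.uint8))
    cs=[c for c in cv2.findContours(m,0,2)[0] if cv2.contourArea(c)>80]
    c=min(cs,key=lambda c:np.hypot(*(c.mean(0)[0]-near)));M=cv2.moments(c)
    return np.array([M['m10'],M['m01']])/M['m00'],cv2.minAreaRect(c)
E
python3 - <<'E'
from h import *
np.set_printoptions(precision=4,suppress=True)
t=cv2.imread('pics/top0.png');s=cv2.imread('pics/scene0.png')
bt=blob(t,(278,203));bs=blob(s,(283,229));print(bt,bs,tri(bs[0],bt[0]))
print(plane("top",bt[0],.03))
bx=cv2.boxPoints(bt[1]);print([plane("top",p,.03)[:2] for p in bx])
a=cv2.resize(t[60:260,160:380],None,fx=3,fy=3,interpolation=2);b=cv2.resize(s[180:320,200:420],None,fx=3.5,fy=3.5,interpolation=2)
cv2.imwrite('pics/ta.png',a);cv2.imwrite('pics/sa.png',b)
E
```

```text
(array([277.8618, 202.4244]), ((278.0729675292969, 202.46218872070312), (21.93873405456543, 46.37287139892578), 81.02737426757812)) (array([283.0693, 227.2019]), ((281.7837829589844, 229.29730224609375), (19.99783706665039, 41.172019958496094), 36.02737808227539)) (array([0.4868, 0.0554, 0.0377]), np.float64(0.000968028230274538))
[0.4872 0.0549 0.03  ]
[array([0.4991, 0.0993]), array([0.5143, 0.0166]), array([0.475 , 0.0097]), array([0.4601, 0.0921])]
```

View pics/ta.png

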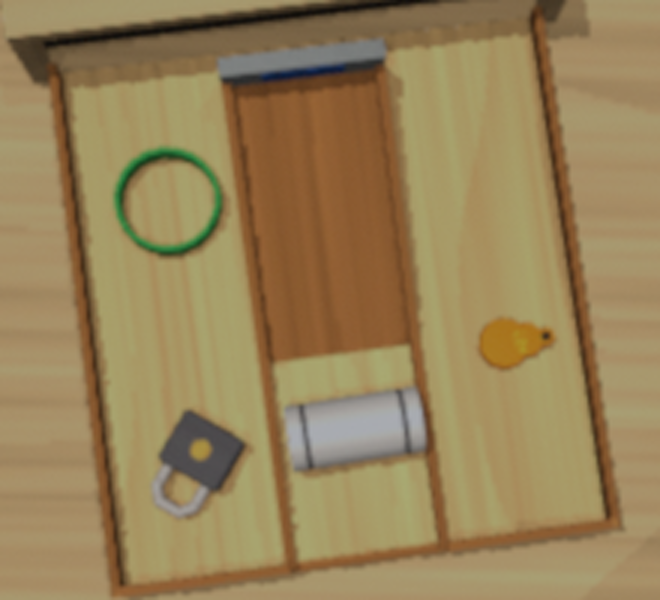

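View pics/sa.png

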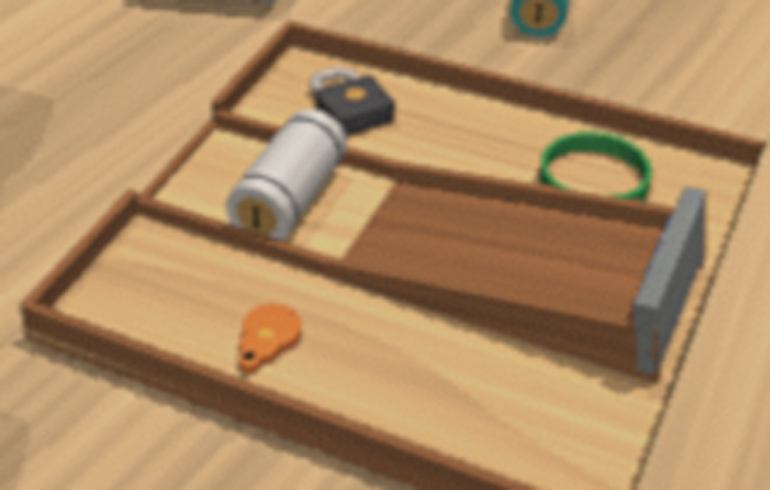

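In the crops, the ramp foot edge runs from (273,361) to (411,345) in the top crop. The stop's foot runs (236,85)–(384,68), and the lane's rail ends are at (292,571) and (441,548). Next is the lane's pose.

Run:
```python
from h import *
np.set_printoptions(precision=4,suppress=True)
T=lambda x,y:(x/3+160-.33,y/3+60-.33)
S=lambda x,y:(x/3.5+200-.36,y/3.5+180-.36)
fl,fr=plane("top",T(273,361),.01),plane("top",T(411,345),.01)
print("foot",fl,fr,"tri left",tri(S(398,180),T(273,361)))
sl,sr=plane("top",T(236,85),.034),plane("top",T(384,68),.034)
print("stop",sl,sr)
el,er=plane("top",T(292,569),.02),plane("top",T(441,546),.02);print("end",el,er)
# outer walls, top z=.036
wl=[plane("top",T(x,y),.036) for x,y in((55,80),(118,590),(540,25),(617,525))];print(wl)
for a,b in((wl[1],wl[0]),(wl[3],wl[2]),((el+er)/2,(sl+sr)/2),((fl+fr)/2,(sl+sr)/2)): d=b-a;print(np.degrees(np.arctan2(d[1],d[0])),np.linalg.norm(d[:2]))
for a,b in((fl,fr),(sl,sr),(el,er)): d=a-b;print(np.degrees(np.arctan2(-d[0],d[1])),np.linalg.norm(d[:2]))
psi=np.radians(9.8);F=(fl+fr)/2;u=np.array([np.cos(psi),np.sin(psi)])
```

```text
foot [0.5297 0.1059 0.01  ] [0.5419 0.0204 0.01  ] tri left (array([0.5289, 0.1056, 0.0135]), np.float64(0.0006608748992021096))
stop [0.6956 0.1319 0.034 ] [0.7093 0.0416 0.034 ]
end [0.4018 0.0907 0.02  ] [0.4175 0.0006 0.02  ]
[array([0.6942, 0.2411, 0.036 ]), array([0.388 , 0.1919, 0.036 ]), array([ 0.7391, -0.0541,  0.036 ]), array([ 0.4322, -0.1032,  0.036 ])]
9.112880852172866 0.31013364162014984
9.082286901061678 0.31084848348561755
7.986270297116439 0.29565554764109164
8.057036075333539 0.16831505651430906
8.143281853860021 0.08643242420263932
8.682353759260922 0.09129934671858447
9.862905335254284 0.09137499204942441
```

```bash
cat >> h.py <<'E'
from scipy.spatial.transform import Rotation as Rt
psi=np.radians(9.0);u=np.array([np.cos(psi),np.sin(psi),0]);k=np.array([0,0,1.]);F=np.array([.536,.063,.01])
def target(s,ht,a=20):
    """tip centre at level distance s from foot, world height ht"""
    a=np.radians(a);z=np.sin(a)*u-np.cos(a)*k;x=np.cos(a)*u+np.sin(a)*k
    return F*[1,1,0]+s*u+ht*k-.008*z, Rt.from_matrix(np.c_[x,np.cross(z,x),z])
def st():
    s=arm.read_state();R=Rt.from_quat(s['tool_rot']);p=np.array(s['ee_pos'])
    d=p+.008*R.apply([0,0,1])-F;f=np.array(s['wrist_force'])
    print('t',s['clock'],'tip s,lat,h',np.round([d@u,d@np.cross(k,u),d[2]+.01],4),'F along,z',np.round([f@u,f[2]],2),'gap',round(s['finger_gap'],4))
    return p,R
def delta(p,R,tp,tR):
    print('shift/0.4',np.round(R.inv().apply(tp-p)/.4,4),'turn/pi',np.round((R.inv()*tR).as_rotvec()/np.pi,4),'deg',np.round((R.inv()*tR).as_rotvec(degrees=True),2))
E
python3 - <<'E'
from h import *
p,R=st();p=np.array([.176,-.6,.239]);tp,tR=target(-.092,.10);print(tp);delta(p,R,[tp[0],tp[1],.18],tR)
E
```

```text
t 0.1 tip s,lat,h [-0.4591 -0.5974  0.2301] F along,z [-0.57 -0.56] gap 0.0855
[0.4424302  0.04818    0.10751754]
shift/0.4 [ 1.0959 -1.3666  0.1507] turn/pi [-0.0078  0.111   0.0404] deg [-1.41 19.97  7.28]
```

Emit:
servo_tool:
  rows:
    - [0.055, -0.068, 0.0075, 0, 0, 0]
    - [0.055, -0.068, 0.0075, 0, 0, 0]
    - [0.055, -0.068, 0.0075, 0, 0, 0]
    - [0.055, -0.068, 0.0075, 0, 0, 0]
    - [0.055, -0.068, 0.0075, 0, 0, 0]
    - [0.055, -0.068, 0.0075, 0, 0, 0]
    - [0.055, -0.068, 0.0075, 0, 0, 0]
    - [0.055, -0.068, 0.0075, 0, 0, 0]
    - [0.055, -0.068, 0.0075, 0, 0, 0]
    - [0.055, -0.068, 0.0075, 0, 0, 0]
    - [0.055, -0.068, 0.0075, 0, 0, 0]
    - [0.055, -0.068, 0.0075, 0, 0, 0]
    - [0.055, -0.068, 0.0075, 0, 0, 0]
    - [0.055, -0.068, 0.0075, 0, 0, 0]
    - [0.055, -0.068, 0.0075, 0, 0, 0]
    - [0.055, -0.068, 0.0075, 0, 0, 0]
    - [0.055, -0.068, 0.0075, 0, 0, 0]
    - [0.055, -0.068, 0.0075, 0, 0, 0]
    - [0.055, -0.068, 0.0075, 0, 0, 0]
    - [0.055, -0.068, 0.0075, 0, 0, 0]
  hand: 0.4
  grip_force: 40

```text
clock: 1.77
ee_pos: [0.4449, 0.0481, 0.1789]
tool_rot: [0.99, 0.143, -0.0, 0.0]
wrist_force: [0.6, -0.1, 0.1]
finger_gap: 0.0342
grip_force: 0.0
```

Emit:
servo_tool:
  rows:
    - [0, 0, 0, -0.002, 0.028, 0.01]
    - [0, 0, 0, -0.002, 0.028, 0.01]
    - [0, 0, 0, -0.002, 0.028, 0.01]
    - [0, 0, 0, -0.002, 0.028, 0.01]
    - [0, 0, 0, 0, 0, 0]
    - [0, 0, 0, 0, 0, 0]

```text
clock: 2.27
ee_pos: [0.4434, 0.0463, 0.1784]
tool_rot: [0.982, 0.078, 0.173, -0.013]
wrist_force: [0.7, 0.4, -0.2]
finger_gap: 0.034
grip_force: 0.0
```

Run:
```python
from h import *
p,R=st();delta(p,R,*target(-.092,.05))
```

```text
t 2.2667 tip s,lat,h [-0.0914 -0.002   0.1709] F along,z [ 0.77 -0.17] gap 0.034
shift/0.4 [-0.105  -0.0058  0.2835] turn/pi [ 0.0006 -0.0001  0.0008] deg [ 0.1  -0.02  0.14]
```

Emit:
servo_tool:
  rows:
    - [-0.0263, -0.0015, 0.071, 0, 0, 0]
    - [-0.0263, -0.0015, 0.071, 0, 0, 0]
    - [-0.0263, -0.0015, 0.071, 0, 0, 0]
    - [-0.0263, -0.0015, 0.071, 0, 0, 0]
    - [0, 0, 0, 0, 0, 0]
    - [0, 0, 0, 0, 0, 0]

```text
clock: 2.77
ee_pos: [0.4438, 0.0484, 0.0565]
tool_rot: [0.982, 0.078, 0.172, -0.013]
wrist_force: [0.8, -0.1, -0.1]
finger_gap: 0.034
grip_force: 0.0
```

Run:
```python
from h import *
p,R=st();delta(p,R,*target(-.092,.022))
s=imaging.snapshot("scene");t=imaging.snapshot("top")
tip=p+.008*R.apply([0,0,1]);print(proj("scene",tip),proj("top",tip))
b=cv2.resize(s[120:290,190:410],None,fx=2.5,fy=2.5,interpolation=2);a=cv2.resize(t[60:290,200:340],None,fx=1.85,fy=1.85,interpolation=2)
a=cv2.copyMakeBorder(a,0,0,0,0,0)[:425,:240]; cv2.imwrite('pics/b.png',np.hstack([b[:425],a[:425]]))
```

```text
t 2.7667 tip s,lat,h [-0.0906 -0.      0.049 ] F along,z [ 0.72 -0.15] gap 0.034
shift/0.4 [-0.0262 -0.0001  0.0623] turn/pi [0.0003 0.0007 0.0006] deg [0.05 0.12 0.12]
(np.float64(264.86804983265404), np.float64(217.62551381109526)) (np.float64(281.11501747904134), np.float64(224.6232570321923))
```

View pics/b.png

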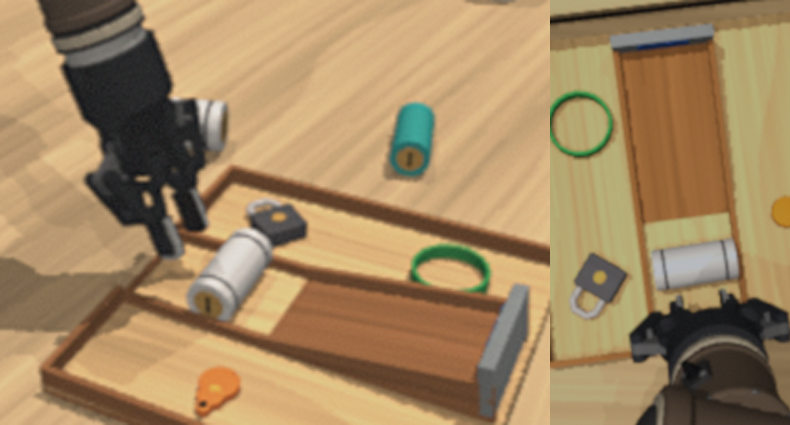

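The fingers stand behind the cylinder, with tips at about (259,222) and (267,211) in the scene view, which matches the predicted tip within about 2 px. Lowering them onto the landing height.

Emit:
servo_tool:
  rows:
    - [-0.0087, 0, 0.0208, 0, 0, 0]
    - [-0.0087, 0, 0.0208, 0, 0, 0]
    - [-0.0087, 0, 0.0208, 0, 0, 0]
    - [-0.0017, 0, 0.0047, 0, 0, 0]
    - [-0.0017, 0, 0.0047, 0, 0, 0]
    - [0, 0, 0, 0, 0, 0]
    - [0, 0, 0, 0, 0, 0]

```text
clock: 3.45
ee_pos: [0.4447, 0.048, 0.0285]
tool_rot: [0.981, 0.078, 0.176, -0.012]
wrist_force: [-0.5, 1.2, -0.1]
finger_gap: 0.034
grip_force: 0.0
```

Run:
```python
from h import *
p,R=st();delta(p,R,*target(-.07,.018))
```

```text
t 3.45 tip s,lat,h [-0.0898 -0.0005  0.021 ] F along,z [-0.28 -0.15] gap 0.034
shift/0.4 [ 0.0439 -0.0012  0.0243] turn/pi [ 0.0008 -0.002   0.0008] deg [ 0.15 -0.37  0.14]
```

Emit:
servo_tool:
  rows:
    - [0, 0, 0, 0, 0, 0]
    - [0, 0, 0, 0, 0, 0]
    - [0, 0, 0, 0, 0, 0]

```text
clock: 3.7
ee_pos: [0.4435, 0.0481, 0.0275]
tool_rot: [0.981, 0.078, 0.175, -0.013]
wrist_force: [0.1, 0.3, 0.3]
finger_gap: 0.0343
grip_force: 0.0
```

Run:
```python
from h import *
p,R=st();delta(p,R,*target(-.092,.018));q=arm.read_state();print(np.round(q['wrist_force'],2),np.round(q['torque'],3),np.round(q['joint_efforts'],2))
```

```text
t 3.7 tip s,lat,h [-0.0909 -0.0003  0.02  ] F along,z [0.16 0.32] gap 0.0343
shift/0.4 [-0.0042 -0.0007  0.0037] turn/pi [ 0.0007 -0.0013  0.0007] deg [ 0.13 -0.24  0.13]
[0.12 0.26 0.32] [-0.06   0.181 -0.021] [ -0.   -24.45 -15.45   0.13  -1.24   0.  ]
```

Emit:
servo_tool:
  rows:
    - [0.0056, 0, 0.0021, 0, 0, 0]
    - [0.0056, 0, 0.0021, 0, 0, 0]
    - [0.0056, 0, 0.0021, 0, 0, 0]
    - [0.0056, 0, 0.0021, 0, 0, 0]
    - [0.0056, 0, 0.0021, 0, 0, 0]
    - [0.0056, 0, 0.0021, 0, 0, 0]
    - [0.0056, 0, 0.0021, 0, 0, 0]
    - [0.0056, 0, 0.0021, 0, 0, 0]
    - [0.0056, 0, 0.0021, 0, 0, 0]
    - [0.0056, 0, 0.0021, 0, 0, 0]
    - [0.0056, 0, 0.0021, 0, 0, 0]
    - [0.0056, 0, 0.0021, 0, 0, 0]

```text
clock: 4.7
ee_pos: [0.4718, 0.0526, 0.0269]
tool_rot: [0.981, 0.078, 0.175, -0.013]
wrist_force: [-0.8, -0.2, 0.0]
finger_gap: 0.034
grip_force: 0.1
```

```bash
cat >> h.py <<'E'
def cyl():
    b=blob(imaging.snapshot("scene"),CYL0);return b
E
python3 - <<'E'
from h import *
p,R=st()
s=imaging.snapshot("scene");t=imaging.snapshot("top")
for n,im,q in(("scene",s,(290,232)),("top",t,(277,192))):
    b=blob(im,q);X=plane(n,b[0],.032);print(n,b,(X-F)@u,(X-F)@np.cross(k,u))
delta(p,R,*target(-.04,.018))
cv2.imwrite('pics/c.png',np.hstack([cv2.resize(s[150:300,200:400],None,fx=2,fy=2),cv2.resize(t[100:250,200:400],None,fx=2,fy=2)]))
E
```

```text
t 4.7 tip s,lat,h [-0.0622 -0.0002  0.0194] F along,z [-0.83  0.01] gap 0.034
scene (array([289.78125796, 229.51998981]), ((285.1922912597656, 228.46153259277344), (31.340560913085938, 41.602516174316406), 33.6900634765625)) -0.03696639558864604 0.005850038951442098
top (array([276.08596491, 191.79614035]), ((276.3153991699219, 193.02308654785156), (25.427120208740234, 46.51302719116211), 82.87498474121094)) -0.03016030415950031 0.0002834107036280807
shift/0.4 [ 0.051  -0.0004  0.0225] turn/pi [ 0.0007 -0.0011  0.0007] deg [ 0.12 -0.2   0.13]
```

View pics/c.png

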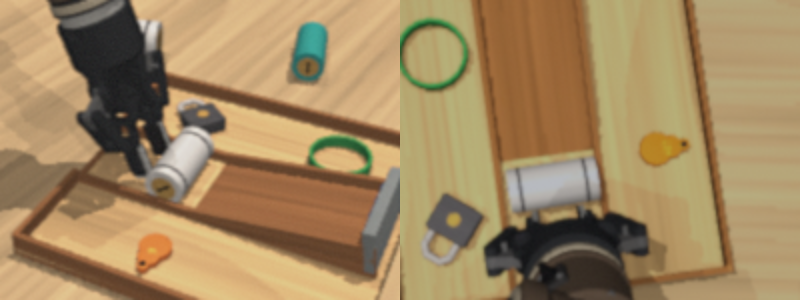

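The cylinder is square against both fingertips, at about (183,160) in the scene half of the picture. Its lane position is roughly s = -32 mm. I'll keep pushing slowly.

Emit:
servo_tool:
  rows:
    - [0.0056, 0, 0.0021, 0, 0, 0]
    - [0.0056, 0, 0.0021, 0, 0, 0]
    - [0.0056, 0, 0.0021, 0, 0, 0]
    - [0.0056, 0, 0.0021, 0, 0, 0]
    - [0.0056, 0, 0.0021, 0, 0, 0]
    - [0.0056, 0, 0.0021, 0, 0, 0]
    - [0.0056, 0, 0.0021, 0, 0, 0]
    - [0.0056, 0, 0.0021, 0, 0, 0]
    - [0.0056, 0, 0.0021, 0, 0, 0]
    - [0.0056, 0, 0.0021, 0, 0, 0]
    - [0.0056, 0, 0.0021, 0, 0, 0]
    - [0.0056, 0, 0.0021, 0, 0, 0]
    - [0.0056, 0, 0.0021, 0, 0, 0]
    - [0.0056, 0, 0.0021, 0, 0, 0]
    - [0.0056, 0, 0.0021, 0, 0, 0]
    - [0.0056, 0, 0.0021, 0, 0, 0]
    - [0.0058, 0, 0.0012, 0, 0, 0]
    - [0.0058, 0, 0.0012, 0, 0, 0]
    - [0.0058, 0, 0.0012, 0, 0, 0]
    - [0.0058, 0, 0.0012, 0, 0, 0]

```text
clock: 6.47
ee_pos: [0.5189, 0.0601, 0.0281]
tool_rot: [0.981, 0.078, 0.175, -0.013]
wrist_force: [-0.7, 0.1, 0.5]
finger_gap: 0.0339
grip_force: 0.6
```

Run:
```python
from h import *
p,R=st();delta(p,R,*target(.117,.0358))
b=blob(imaging.snapshot("top"),(272,165));X=plane("top",b[0],.04);print(b,(X-F)@u,(X-F)@np.cross(k,u))
```

```text
t 6.4667 tip s,lat,h [-0.0146 -0.0002  0.0206] F along,z [-0.65  0.45] gap 0.0339
shift/0.4 [3.219e-01 2.000e-04 7.800e-02] turn/pi [ 0.0007 -0.0011  0.0007] deg [ 0.12 -0.2   0.12]
(array([272.06637807, 166.5268759 ]), ((272.3088684082031, 167.43057250976562), (23.540584564208984, 46.528202056884766), 80.90972137451172)) 0.015088809117568948 0.0015545387894706406
```

Emit:
servo_tool:
  rows:
    - [0.0058, 0, 0.0013, 0, 0, 0]
    - [0.0058, 0, 0.0013, 0, 0, 0]
    - [0.0058, 0, 0.0013, 0, 0, 0]
    - [0.0058, 0, 0.0013, 0, 0, 0]
    - [0.0058, 0, 0.0013, 0, 0, 0]
    - [0.0058, 0, 0.0013, 0, 0, 0]
    - [0.0058, 0, 0.0013, 0, 0, 0]
    - [0.0058, 0, 0.0013, 0, 0, 0]
    - [0.0058, 0, 0.0013, 0, 0, 0]
    - [0.0058, 0, 0.0013, 0, 0, 0]
    - [0.0058, 0, 0.0013, 0, 0, 0]
    - [0.0058, 0, 0.0013, 0, 0, 0]
    - [0.0058, 0, 0.0013, 0, 0, 0]
    - [0.0058, 0, 0.0013, 0, 0, 0]
    - [0.0058, 0, 0.0013, 0, 0, 0]
    - [0.0058, 0, 0.0013, 0, 0, 0]
    - [0.0058, 0, 0.0013, 0, 0, 0]
    - [0.0058, 0, 0.0013, 0, 0, 0]
    - [0.0058, 0, 0.0013, 0, 0, 0]
    - [0.0058, 0, 0.0013, 0, 0, 0]

```text
clock: 8.18
ee_pos: [0.5654, 0.0676, 0.0344]
tool_rot: [0.981, 0.078, 0.175, -0.013]
wrist_force: [-0.4, -0.3, 0.6]
finger_gap: 0.0342
grip_force: 0.6
```

Run:
```python
from h import *
p,R=st();delta(p,R,*target(.117,.0358))
s=imaging.snapshot("scene");t=imaging.snapshot("top")
cv2.imwrite('pics/d.png',np.hstack([cv2.resize(s[150:300,200:400],None,fx=2,fy=2),cv2.resize(t[60:210,200:400],None,fx=2,fy=2)]))
b=blob(t,(267,140));X=plane("top",b[0],.045);print(b,(X-F)@u,(X-F)@np.cross(k,u))
```

```text
t 8.1833 tip s,lat,h [ 0.0325 -0.0001  0.0269] F along,z [-0.44  0.6 ] gap 0.0342
shift/0.4 [2.06e-01 2.00e-04 5.19e-02] turn/pi [ 0.0007 -0.0011  0.0007] deg [ 0.12 -0.2   0.12]
(array([267.32504931, 138.82781065]), ((268.0829162597656, 139.48583984375), (22.191085815429688, 46.69023895263672), 80.31121826171875)) 0.06501285497707443 0.003402585067612072
```

View pics/d.png

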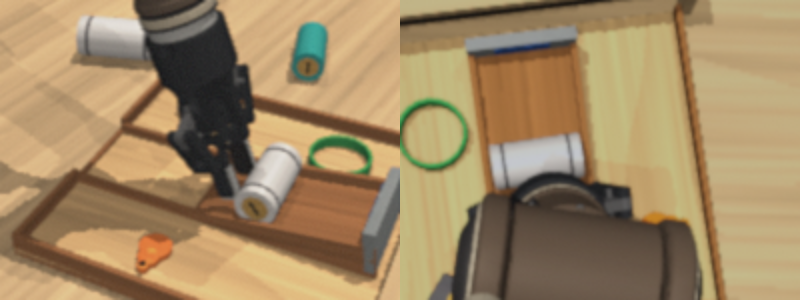

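The cylinder is on the ramp, square and in contact with the fingers, at about (270,185) in the scene half. Continuing.

Emit:
servo_tool:
  rows:
    - [0.0058, 0, 0.0013, 0, 0, 0]
    - [0.0058, 0, 0.0013, 0, 0, 0]
    - [0.0058, 0, 0.0013, 0, 0, 0]
    - [0.0058, 0, 0.0013, 0, 0, 0]
    - [0.0058, 0, 0.0013, 0, 0, 0]
    - [0.0058, 0, 0.0013, 0, 0, 0]
    - [0.0058, 0, 0.0013, 0, 0, 0]
    - [0.0058, 0, 0.0013, 0, 0, 0]
    - [0.0058, 0, 0.0013, 0, 0, 0]
    - [0.0058, 0, 0.0013, 0, 0, 0]
    - [0.0058, 0, 0.0013, 0, 0, 0]
    - [0.0058, 0, 0.0013, 0, 0, 0]
    - [0.0058, 0, 0.0013, 0, 0, 0]
    - [0.0058, 0, 0.0013, 0, 0, 0]
    - [0.0058, 0, 0.0013, 0, 0, 0]
    - [0.0058, 0, 0.0013, 0, 0, 0]
    - [0.0058, 0, 0.0013, 0, 0, 0]
    - [0.0058, 0, 0.0013, 0, 0, 0]
    - [0.0058, 0, 0.0013, 0, 0, 0]
    - [0.0058, 0, 0.0013, 0, 0, 0]

```text
clock: 9.95
ee_pos: [0.6119, 0.075, 0.0406]
tool_rot: [0.981, 0.078, 0.175, -0.013]
wrist_force: [-1.1, 0.4, -0.1]
finger_gap: 0.0339
grip_force: 0.6
```

Emit:
servo_tool:
  rows:
    - [0.0058, 0, 0.0013, 0, 0, 0]
    - [0.0058, 0, 0.0013, 0, 0, 0]
    - [0.0058, 0, 0.0013, 0, 0, 0]
    - [0.0058, 0, 0.0013, 0, 0, 0]
    - [0.0058, 0, 0.0013, 0, 0, 0]
    - [0.0058, 0, 0.0013, 0, 0, 0]
    - [0.0058, 0, 0.0013, 0, 0, 0]
    - [0.0058, 0, 0.0013, 0, 0, 0]
    - [0.0058, 0, 0.0013, 0, 0, 0]
    - [0.0058, 0, 0.0013, 0, 0, 0]
    - [0.0058, 0, 0.0013, 0, 0, 0]
    - [0.0058, 0, 0.0013, 0, 0, 0]

```text
clock: 10.95
ee_pos: [0.6399, 0.0795, 0.0444]
tool_rot: [0.981, 0.078, 0.175, -0.013]
wrist_force: [-2.1, 0.5, 0.6]
finger_gap: 0.0341
grip_force: 0.6
```

Run:
```python
from h import *
p,R=st();delta(p,R,*target(.117,.038))
b=blob(imaging.snapshot("top"),(263,100));X=plane("top",b[0],.05);print(b,(X-F)@u,(X-F)@np.cross(k,u))
```

```text
t 10.95 tip s,lat,h [0.1079 0.     0.0369] F along,z [-1.98  0.62] gap 0.0341
shift/0.4 [0.0224 0.0001 0.0052] turn/pi [ 0.0007 -0.0011  0.0007] deg [ 0.12 -0.2   0.12]
(array([262.48534799,  84.2010582 ]), ((262.3287658691406, 85.37672424316406), (32.53743362426758, 55.36045455932617), 69.44395446777344)) 0.16380617858239116 -0.0011413689747839864
```

Emit:
servo_tool:
  rows:
    - [0.003, 0, 0.0006, 0, 0, 0]
    - [0.003, 0, 0.0006, 0, 0, 0]
    - [0.003, 0, 0.0006, 0, 0, 0]
    - [0.003, 0, 0.0006, 0, 0, 0]
    - [0.003, 0, 0.0006, 0, 0, 0]

```text
clock: 11.42
ee_pos: [0.6457, 0.0804, 0.0453]
tool_rot: [0.981, 0.078, 0.175, -0.013]
wrist_force: [-1.5, -1.0, 0.6]
finger_gap: 0.0345
grip_force: 0.6
```

Emit:
servo_tool:
  rows:
    - [0.002, 0, 0.0004, 0, 0, 0]
    - [0.002, 0, 0.0004, 0, 0, 0]
    - [0.002, 0, 0.0004, 0, 0, 0]
    - [0, 0, 0, 0, 0, 0]

```text
clock: 11.75
ee_pos: [0.6474, 0.0808, 0.0453]
tool_rot: [0.982, 0.078, 0.174, -0.013]
wrist_force: [-3.1, 0.4, 0.9]
finger_gap: 0.0341
grip_force: 1.3
```

Run:
```python
from h import *
p,R=st()
s=imaging.snapshot("scene");t=imaging.snapshot("top")
cv2.imwrite('pics/e.png',np.hstack([cv2.resize(s[180:300,290:430],None,fx=3,fy=3,interpolation=2),cv2.resize(t[50:170,205:320],None,fx=3,fy=3,interpolation=2)]))
```

```text
t 11.75 tip s,lat,h [0.1155 0.0002 0.0378] F along,z [-2.97  0.93] gap 0.0341
```

View pics/e.png

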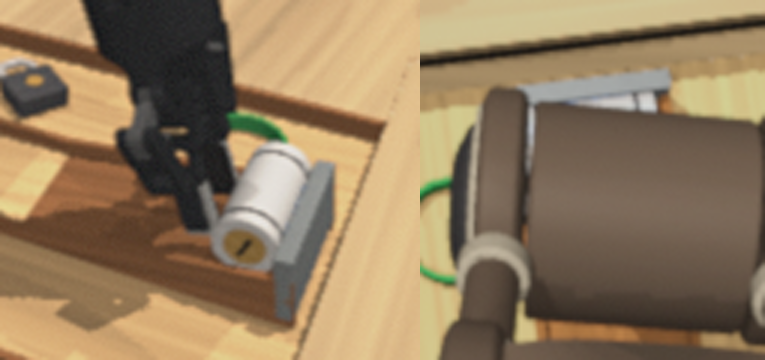

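The cylinder sits against or very near the stop, at about (262,205) in the scene half, and the force is rising. I'll press a little more.

Emit:
servo_tool:
  rows:
    - [0.002, 0, 0.0004, 0, 0, 0]
    - [0.002, 0, 0.0004, 0, 0, 0]
    - [0, 0, 0, 0, 0, 0]
    - [0, 0, 0, 0, 0, 0]
    - [0, 0, 0, 0, 0, 0]
    - [0, 0, 0, 0, 0, 0]

```text
clock: 12.35
ee_pos: [0.6477, 0.081, 0.0448]
tool_rot: [0.982, 0.078, 0.173, -0.013]
wrist_force: [-4.9, -0.8, 1.2]
finger_gap: 0.034
grip_force: 2.5
```

Run:
```python
from h import *
p,R=st()
```

```text
t 12.35 tip s,lat,h [0.1158 0.0003 0.0373] F along,z [-5.01  1.22] gap 0.034
```

Emit:
servo_tool:
  rows:
    - [0.001, 0, 0.0002, 0, 0, 0]
    - [0, 0, 0, 0, 0, 0]
    - [0, 0, 0, 0, 0, 0]
    - [0, 0, 0, 0, 0, 0]
    - [0, 0, 0, 0, 0, 0]
    - [0, 0, 0, 0, 0, 0]
    - [0, 0, 0, 0, 0, 0]
    - [0, 0, 0, 0, 0, 0]

```text
clock: 13.02
ee_pos: [0.6477, 0.081, 0.0447]
tool_rot: [0.982, 0.078, 0.172, -0.013]
wrist_force: [-6.2, -1.2, 1.1]
finger_gap: 0.034
grip_force: 2.7
```

Run:
```python
from h import *
p,R=st()
s=imaging.snapshot("scene");t=imaging.snapshot("top")
cv2.imwrite('pics/f.png',np.hstack([cv2.resize(s[215:295,350:410],None,fx=6,fy=6,interpolation=2),cv2.resize(t[65:125,230:300],None,fx=6,fy=6,interpolation=2)[:480] if 0 else cv2.copyMakeBorder(cv2.resize(t[65:125,230:300],None,fx=6,fy=6,interpolation=2),0,120,0,0,0)]))
```

```text
t 13.0167 tip s,lat,h [0.1159 0.0003 0.0371] F along,z [-6.3   1.13] gap 0.034
```

View pics/f.png

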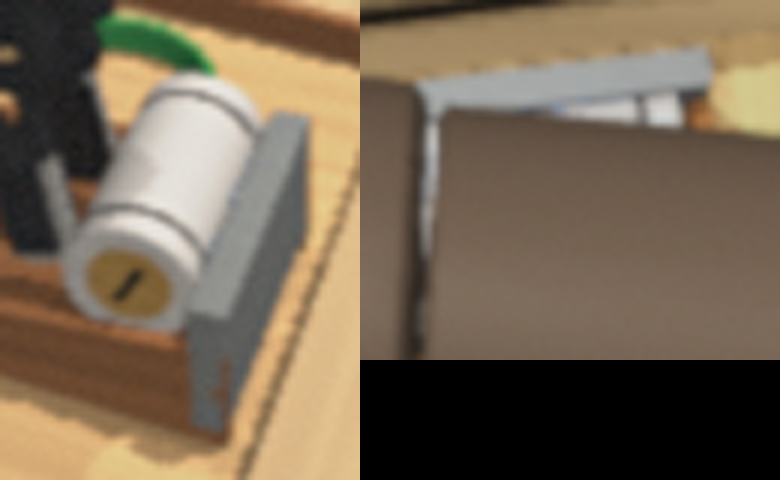

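The cylinder is flush and square against the stop, at about (150,215) in the left half. The fingers are behind it and steady at about 6 N, so I'll hand in.

```bash
python3 -c "
from plant import ticket
print(ticket.hand_in())"
```

```text
the job is handed in; nothing more can be done
None
```

I pushed the nickel cylinder up the ramp until it rested square against the grey stop and handed the job in at about 13 s with the fingers still holding it at about 6 N; no verdict came back.

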